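Fetch the pepper shaker from under the low rack with the reacher

ROBOT

A 6-joint arm with a two-finger parallel gripper is mounted at the origin on the work surface. World frame = base frame: x ahead of the robot, y to its left, z up, the work surface at z = 0. Lengths are in m, angles in rad, forces in N, time in s.
With the tool pointing down it reaches from about 0.325 to 0.9 m from the base axis. Payload 6.1 kg.
Tool frame: the origin (TCP) lies midway between the tips of the shut fingers; the grasp point (between the pads) lies 19 mm behind it; z points along the fingers, y is the line along which they close (so a half turn about z gives the same grasp; the last joint's range is limited). The gripper opens to 85 mm and grips with 20 to 120 N. Pads are 22 mm wide; open, the fingers measure 114 mm over their backs; the gripper's body (76 mm by 85 mm) begins 54 mm behind the grasp point. The pads swing forward as they close: fully open they stand 13 mm farther back than shut.
Start: joints at [0.993, 0.22, 1.526, -0, 1.395, -0.126], TCP at [0.273, 0.562, 0.231] pointing down, gripper open.
Joint ranges: [-2.98, 2.98], [-0.91, 2.08], [0.09, 2.57], [-1.24, 4.39], [0.2, 2.65], [-2.68, 2.68]. Speed limits (rad/s): [2.57, 2.57, 3.01, 3.14, 3.14, 3.14].

INTERFACE

Orientations are given as [roll, pitch, yaw] about the fixed x, y, z axes, in that order (R = Rz(yaw) Ry(pitch) Rx(roll)).
In Python, from plant import movep, move_l, set_joints, gripper_to, hold, inverse_kinematics, observe, get_image, get_calibration, Unreachable, job_done gives the robot as it stands. Calls block until the motion is done:
- movep(position, orientation): joint-space move of the TCP to a pose.
- move_l(position, feed=0.15, rotation=None, max_force=None): straight line of the TCP; rotation=None keeps the orientation; feed is the mean speed in m/s. With max_force (N) it stops when the force on the tool has changed by that much, and returns True; else False.
- set_joints(angles): joint-space move.
- gripper_to(opening, f_grip=None): finger opening in m; f_grip is the grip in N (None keeps the last); returns when the fingers have stopped.
- hold(seconds).
- inverse_kinematics(position, orientation): joint angles nearest the present ones, or None.
- observe(): the state.
- get_image(name): name is "scene" or "top" or "wrist"; returns (picture, depth): 480x640x3 uint8, red, green, blue; 480x640 float32, m along the optical axis (not along the pixel's ray), 0 where there is no reading.
- get_calibration(name): a dict with "intrinsics" (3x3 intrinsics, pixels), "dist_coeffs" ([k1, k2, p1, p2, k3] as OpenCV has them; the pictures are not rectified), "world_from_camera" (4x4, takes a point from camera to world coordinates). Camera axes: x right, y down, z forward; pixel columns grow to the right and rows downward; lengths in m; the calibration is good to about 2 mm. A picture is of the moment at which its call begins: read the wrist's pose just before it. get_calibration takes no time and is no camera call; for the wrist camera it gives the pose at the moment of the call.
A pose or a line that the arm cannot do raises Unreachable and nothing moves.
- job_done(): hands the job in; it is judged then, once.
The state is a dict: "time_s": time; "q": joint angles; "joint_velocities": joint speeds; "joint_torque": joint torques, N m; "eef_pos": TCP position; "tcp_rot": TCP orientation; "ft_force": force on the tool from outside, world axes, zero at the start; "torque": the same for the moment, N m; "opening": finger opening in m; "grasp_force": force on a finger pad.
Only numpy, scipy, OpenCV 4.12 (cv2) and the standard library are available. Lean on these libraries where they do the work, as an engineer would, in place of code of your own. Each camera call takes 0.05 s, during which the arm holds its last target. There are 200 camera calls.

TASK

The steel pepper shaker has been pushed under the low wire rack on the tomato stall's table, where no hand fits. Take the orange reacher by its grip, slide its open jaws in around the shaker, squeeze the trigger so that they close on it, and keep squeezing while you draw the shaker out to stand upright on the open table, at least 4 cm clear in front of the rack; then let go so that the jaws open, and leave the reacher lying flat on the table. Leave the glass jar where it stands under the rack.

Things in the scene. Friction and masses are not known exactly. Their poses are not given: they have to be found in the camera images.
- reacher: Reacher lying flat on its feet, 335 g, to be slid along the table. Origin: under the middle of its grip, at table level; its y axis points to the jaws, x across, z up. Grip from above, closing along x: flat upright faces 90 mm long (y -45 to 45), 50 mm apart (x -25 to 25) when released, tops 48 mm high: orange fixed grip on the +x side, yellow trigger bar on the -x side; 6 mm foot plate at x -8 to 25
- jaws (a point): Point midway between the reacher's two black rubber jaw pads, at its x 0, y 270, z 30 mm. Open in front; pads 30 mm high (15 to 45 mm over the table), tips 22 mm beyond this point. Trigger released: pads about 75 mm apart, 95 mm wide over their backs. Both close evenly on the middle. A 16 mm tube joins grip and jaw head (82 mm wide, its front 90 mm behind this point)
- trigger (a joint): Travel of the trigger bar towards the fixed grip, m: 0 released, 0.016 full (pads 35 mm apart); pads meet the shaker at about 0.012. Spring: 4.5 N at 0, 6.9 N at full. Gripping under 4 N, or fingers 47 mm apart, holds it with open jaws; 15 to 30 N closes them firmly. The grip narrows from 50 to 38 mm, so centred fingers shift the reacher 6 mm to its -x side. Springs open when let go
- shaker: The steel pepper shaker: upright plain metal cylinder with a perforated domed top, 44 mm in diameter, 75 mm high, about 150 g. Origin: centre of its underside. It stands under the rack beside the jar, left or right of it.
- jar: Glass jar with amber contents, red label and grey cap, 44 mm in diameter, 80 mm high, standing under the rack about 120 mm from the shaker. Origin: centre of its underside. To be left alone.
- rack: Fixed low rack of steel wires, 340 mm (its x) by 240 mm (its y) on four thin corner legs, wires 100 to 108 mm above the table. Origin: middle of its footprint at table level. Its open front edge is at its y = -120 mm, towards the reacher; nothing but the corner legs (x +-170 mm) is in the way there. The shaker stands 60 to 140 mm in behind this edge.
Not all that is in view belongs to the job. What is shaped like the shaker but green or yellow is not meant.

How it is judged:
On the way, in this order (a step that is already met when the one before it is completed fails the run):
1. under the rack, the reacher's jaws are closed on the shaker by the squeezed trigger (x of shaker in the frame of reacher between -0.015 and 0.015 m and y of shaker in the frame of reacher between 0.24 and 0.305 m and value of joint trigger above 0.008 m and contact force between reacher and shaker above 1 N and y of shaker in the frame of rack between -0.12 and 0.12 m), for 0.2 s.
2. still held between the jaws, the shaker is drawn out clear in front of the rack (x of shaker in the frame of reacher between -0.015 and 0.015 m and y of shaker in the frame of reacher between 0.24 and 0.305 m and value of joint trigger above 0.008 m and contact force between reacher and shaker above 1 N and y of shaker in the frame of rack below -0.18 m), for 0.1 s.
At the end, for the whole second after the job is handed in: The shaker stands upright (within 8 degrees) and still on the table, its centre at least 60 mm in front of the rack's open edge; the trigger is released (under 4 mm); the reacher lies flat (within 8 degrees) and still on the table; the jar stands upright within 30 mm of where it was (y of shaker in the frame of rack below -0.18 m and angle between each of shaker, reacher, jar's own z axis and vertical below 0.15 rad and height (world z) of shaker between -0.01 and 0.01 m and linear speed of each of shaker, reacher below 0.02 m/s and value of joint trigger below 0.004 m and height (world z) of reacher between -0.015 and 0.015 m and distance of jar from where it was at the start of the episode below 0.03 m); the robot touches nothing.
It fails at once if the jar is pushed more than 30 mm or knocked over (distance of jar from where it was at the start of the episode above 0.03 m or angle between jar's own z axis and vertical above 0.35 rad).
It also fails if it takes over 43 s, if anything falls off the work surface, if the arm or the gripper's body presses on something with over 40 N, if the wrist force passes 120 N, or if a joint passes its speed limit or range.

## Working session

There is one attempt and no reset: what is moved stays moved. The work goes in short steps, each a Python script; the robot and the scene stay as the last script left them, time stands still between calls to the robot, and variables do not carry over. Pictures are saved under pics/ and viewed, at most 10 in all, crops included, and the job is handed in when it is done.

```bash
mkdir -p pics; ls; python3 - <<'E'
from plant import *
import cv2,numpy as np
for n in("scene","top"):
    p,d=get_image(n);c=get_calibration(n);np.savez(n+'.npz',p=p,d=d,K=c["intrinsics"],D=c["dist_coeffs"],T=c["world_from_camera"])
    cv2.imwrite(f'pics/{n}.png',p[:,:,::-1]);print(n,np.round(c["world_from_camera"],3).tolist(),np.array(c["intrinsics"]).tolist(),c["dist_coeffs"])
print(observe()["time_s"])
E
```

```text
pics
scene [[0.351, 0.782, -0.515, 1.215], [0.936, -0.292, 0.194, -0.274], [0.001, -0.55, -0.835, 0.983], [0.0, 0.0, 0.0, 1.0]] [[574.6035167151435, 0.0, 323.2317107313301], [0.0, 574.6035167151435, 248.68415437705121], [0.0, 0.0, 1.0]] [-0.19046929  0.          0.          0.          0.        ]
top [[0.014, -0.981, 0.195, 0.453], [-1.0, -0.018, -0.021, -0.043], [0.024, -0.195, -0.981, 0.972], [0.0, 0.0, 0.0, 1.0]] [[468.85413823599924, 0.0, 316.01264094412613], [0.0, 468.85413823599924, 236.67529771137256], [0.0, 0.0, 1.0]] [-0.01382397  0.          0.          0.          0.        ]
0.1
```

View pics/top.png

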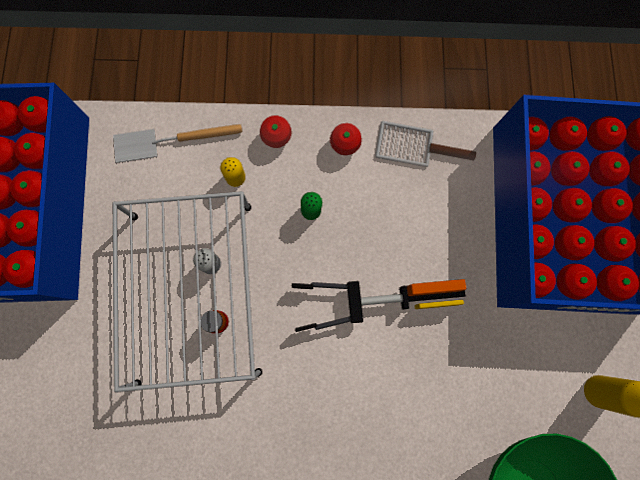

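View pics/scene.png

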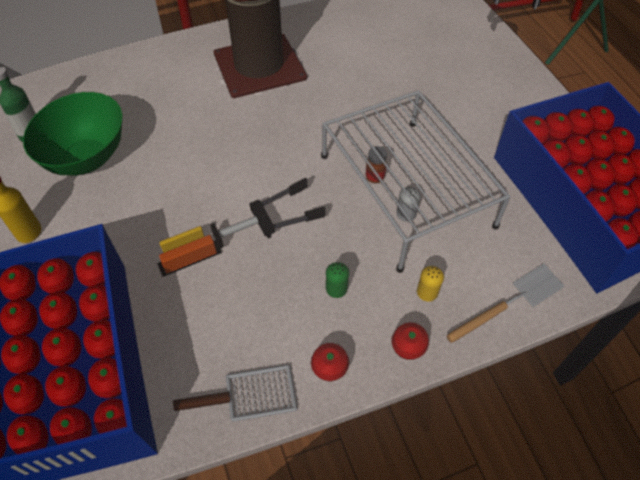

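```bash
cat > h.py <<'E'
import numpy as np,cv2
class V:
    def __init__(s,n):
        z=np.load(n+'.npz');s.p,s.d,s.K,s.D,s.T=[z[k] for k in'pdKDT']
        s.hsv=cv2.cvtColor(s.p,cv2.COLOR_RGB2HSV)
    def dirs(s,px):
        u=cv2.undistortPoints(np.float64(px).reshape(-1,1,2),s.K,s.D)[:,0]
        return np.c_[u,np.ones(len(u))]
    def plane(s,px,z):
        r=s.dirs(px)@s.T[:3,:3].T;o=s.T[:3,3];return o+r*((z-o[2])/r[:,2])[:,None]
    def pts(s,m):
        v,u=np.nonzero(m&(s.d>0));c=s.dirs(np.c_[u,v])*s.d[v,u][:,None]
        return c@s.T[:3,:3].T+s.T[:3,3],np.c_[u,v]
    def box(s,u0,u1,v0,v1):
        m=np.zeros(s.d.shape,bool);m[v0:v1,u0:u1]=1;return m
E
python3 - <<'E'
from h import *
np.set_printoptions(precision=4,suppress=True)
t=V('top');s=V('scene');H=t.hsv
def rect(P,n):
    r=cv2.minAreaRect(np.float32(P[:,:2]*1000));b=cv2.boxPoints(r);print(n,len(P),'c',r[0],'size',r[1],'ang',r[2],'z',P[:,2].min(),P[:,2].max())
for v,bo,by,n in((t,(395,475,270,315),None,'top'),(s,(150,230,220,280),None,'scene')):
    B=v.box(*bo);h=v.hsv
    for nm,lo,hi in(('orange',5,16),('yellow',22,32)):
        P,_=v.pts(B&(h[...,0]>=lo)&(h[...,0]<=hi)&(h[...,1]>150)&(h[...,2]>60));
        P=P[P[:,2]>.043];rect(P,n+nm)
# black jaws
for v,b,n in((t,(285,350,275,340),'top'),(s,(270,335,170,225),'scene')):
    P,_=v.pts(v.box(*b)&(v.hsv[...,2]<70));P=P[(P[:,2]>.025)&(P[:,2]<.06)]
    md=(P[:,0].min()+P[:,0].max())/2
    for q,k in((P[P[:,0]>md],'far'),(P[P[:,0]<md],'near')):rect(q,n+k)
# rack
print('rack top z.108\n',t.plane([(243,195),(254,373),(114,204),(117,388)],.104))
# shaker, jar
for v,b,n in((t,(192,224,245,276),'top'),(s,(394,424,182,224),'scene'),(t,(200,232,306,338),'jar top'),(s,(362,390,142,184),'jar scene')):
    P,_=v.pts(v.box(*b));P=P[(P[:,2]>.03)&(P[:,2]<.09)]
    for a,bb in((.03,.055),(.055,.07),(.07,.09)):
        q=P[(P[:,2]>a)&(P[:,2]<bb)]
        if len(q):print(n,a,len(q),np.percentile(q,[2,50,98],axis=0).tolist())
c=np.hstack([cv2.resize(t.p[235:290,180:240],(400,366)),cv2.resize(s.p[175:230,380:440],(400,366))]);cv2.imwrite('pics/c.png',c[:,:,::-1])
E
```

```text
toporange 594 c (540.803955078125, -306.4095153808594) size (21.725475311279297, 109.79876708984375) ang 6.237208366394043 z 0.043076347581746166 0.05322832519176335
topyellow 224 c (507.10150146484375, -309.83172607421875) size (9.726053237915039, 89.76889038085938) ang 6.012827396392822 z 0.04436965330021281 0.05451158703040959
sceneorange 532 c (543.2417602539062, -310.49346923828125) size (25.76685905456543, 109.82041931152344) ang 6.974131107330322 z 0.04302957470711721 0.053558986969898914
sceneyellow 170 c (510.57452392578125, -313.7095031738281) size (10.018582344055176, 86.31731414794922) ang 4.743788719177246 z 0.0430918779504581 0.05432680932570466
topfar 286 c (525.2250366210938, -73.78076934814453) size (43.16177749633789, 113.54163360595703) ang 1.194638729095459 z 0.025152127078877595 0.04817754221681658
topnear 248 c (464.8176574707031, -81.32237243652344) size (23.647554397583008, 113.620361328125) ang 21.237380981445312 z 0.028741922753579008 0.04959630401511139
scenefar 271 c (542.271484375, -76.26400756835938) size (118.04353332519531, 16.31023597717285) ang 85.19
[... 2141 characters left out ...]
.4849768532060685, 0.14991942979317305, 0.08250335900861641]]
jar scene 0.03 133 [[0.46743231462436385, 0.1081602949915324, 0.030857179386232753], [0.4862772468687878, 0.12464298546362323, 0.04385166682308328], [0.49192536239068985, 0.14638153736136764, 0.05472910042839352]]
jar scene 0.055 68 [[0.46188881794215403, 0.10936485114366243, 0.05527812986358204], [0.4833754138591224, 0.11819473083852006, 0.060578654173603474], [0.48750139543074017, 0.13837933117426535, 0.0698309123853145]]
jar scene 0.07 218 [[0.4512474418533124, 0.10916679178754018, 0.07089112473012046], [0.47143760189490475, 0.12587866802798753, 0.0788652445256196], [0.4882979729947268, 0.14735541441396874, 0.0826947297244959]]
```

View pics/c.png

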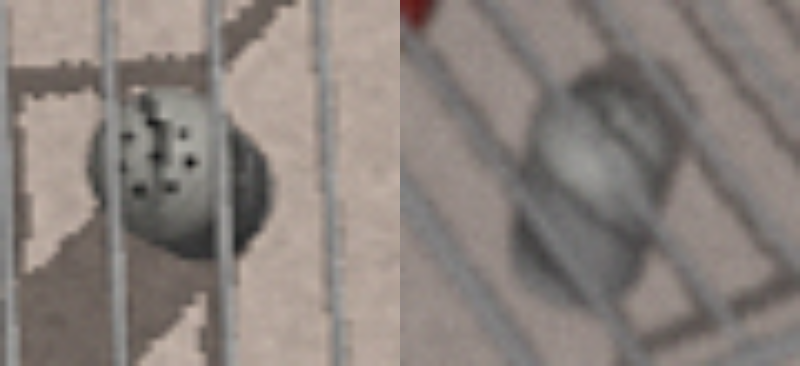

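The things that could be taken for the shaker, in the top view, are the steel one at (207,260), the yellow one at (232,171), the green one at (311,205) and the jar at (215,322). I choose (207,260): the close crop shows a grey metal dome with holes, under the rack. Next I check the green shaker's clearance and the reacher's axis, then move above the grip.

```bash
cat >> h.py <<'E'
def snap(n):
    from plant import get_image,get_calibration
    p,d=get_image(n);c=get_calibration(n);np.savez(n+'.npz',p=p,d=d,K=c["intrinsics"],D=c["dist_coeffs"],T=c["world_from_camera"]);return V(n)
def jaws(v,b):
    "midpoint of the pad tips and their y reach, from dark raised points in box b"
    P,_=v.pts(v.box(*b)&(v.hsv[...,2]<70));P=P[(P[:,2]>.036)&(P[:,2]<.055)]
    ym=P[:,1].max();P=P[P[:,1]>ym-.05];md=(P[:,0].min()+P[:,0].max())/2
    return ym,np.median(P[P[:,0]>md],0),np.median(P[P[:,0]<md],0)
def ori(yaw):return [np.pi,0,np.pi/2+yaw]   # reacher yaw -> tool orientation
E
python3 - <<'E'
from h import *
from plant import *
np.set_printoptions(precision=4,suppress=True)
t=V('top');s=V('scene')
for v,b in((t,(295,328,188,225)),(s,(322,352,258,302))):
    P,_=v.pts(v.box(*b)&(v.hsv[...,0]>40)&(v.hsv[...,0]<85)&(v.hsv[...,1]>90));print('green',np.percentile(P,[2,50,98],axis=0))
print(jaws(t,(285,350,275,340)));print(jaws(s,(270,335,170,225)))
for f in(0,np.pi):
  for y,p in((.107,[.5285,-.31,.012]),(-.12,[.5285,-.31,.012]),(-.12,[.55,-.12,.012])):
    o=ori(y);o[2]-=f;print(f,y,inverse_kinematics(p,o))
o=ori(.107)
q=[inverse_kinematics([.5285,-.31,.15],[o[0],0,o[2]-f]) for f in(0,np.pi)]
print(q)
E
```

```text
green [[ 0.683  -0.0706  0.0051]
 [ 0.6963 -0.0513  0.0691]
 [ 0.722  -0.0314  0.0766]]
green [[ 0.6957 -0.0753  0.0081]
 [ 0.7187 -0.0601  0.0638]
 [ 0.7276 -0.0407  0.0767]]
(np.float64(-0.016618467497349142), array([ 0.5395, -0.0385,  0.0444]), array([ 0.4584, -0.0458,  0.0445]))
(np.float64(-0.017545242300031738), array([ 0.5429, -0.0395,  0.0433]), array([ 0.4618, -0.047 ,  0.0429]))
0 0.107 [-0.6591  0.4358  1.7019  0.      1.0039 -0.7661]
0 -0.12 [-0.6591  0.4358  1.7019  0.      1.0039 -0.5391]
0 -0.12 [-0.3549  0.3367  1.8369 -0.      0.968  -0.2349]
3.141592653589793 0.107 [-0.6591  0.4358  1.7019 -0.      1.0039  2.3755]
3.141592653589793 -0.12 [-0.6591  0.4358  1.7019 -0.      1.0039  2.6025]
3.141592653589793 -0.12 None
[array([-0.6591,  0.2594,  1.6374,  0.    ,  1.2448, -0.7661]), array([-0.6591,  0.2594,  1.6374, -0.    ,  1.2448,  2.3755])]
```

The straight path clears the green shaker by about 3 cm. Turning the reacher by −13° about its grip aims it directly at the shaker with more room, so I grip it, turn it while squeezed, and look.

```bash
python3 - <<'E'
from h import *
from plant import *
np.set_printoptions(precision=4,suppress=True)
movep([.5285,-.31,.15],ori(.105))
move_l([.5285,-.31,.012],feed=.12,max_force=15)
gripper_to(.030,f_grip=28)
o=observe();print(o['eef_pos'],o['opening'],o['grasp_force'],o['time_s'])
for y in(.03,-.05,-.125):move_l([.5285,-.31,.012],feed=.1,rotation=ori(y))
gripper_to(.047,f_grip=20)
o=observe();print(o['eef_pos'],o['tcp_rot'],o['opening'],o['grasp_force'],o['ft_force'],o['time_s'])
t=snap('top');cv2.imwrite('pics/t2.png',t.p[130:400,90:500,::-1])
print(jaws(t,(275,350,235,345)))
E
```

```text
[ 0.5315 -0.3111  0.0149] 0.03321276527982318 28.509267568588257 5.1167
[ 0.5285 -0.3104  0.0125] [3.1414 0.0006 1.4458] 0.047358068499819696 4.0277524664998055 [-2.5987 -0.7373  4.8095] 6.15
(np.float64(-0.017027850420628876), array([ 0.5959, -0.0453,  0.0444]), array([ 0.522 , -0.0387,  0.0442]))
```

View pics/t2.png

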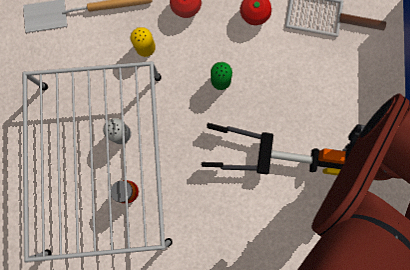

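The turn worked: in this crop the jaws, at (212,127) and (205,165), point at the steel dome at (117,130), with the green shaker well clear. I advance to the rack's edge, check, then go in.

```bash
python3 - <<'E'
from h import *
from plant import *
np.set_printoptions(precision=4,suppress=True)
u=np.array([.119,.993]);l=np.array([.993,-.119]);S=np.array([.586,.1525])
p=np.array([.5285,-.31])+.07*u+.0065*l
move_l([*p,.012],feed=.08,max_force=25)
t=snap('top');ym,a,b=jaws(t,(240,350,220,345));m=(a+b)[:2]/2;print(ym,a,b,m)
h=m-(p-.0015*l);print('heading',np.arctan2(-h[0],h[1]),'lat,lon',(S-m)@l,(S-m)@u)
o=observe();print(o['eef_pos'],o['opening'],o['grasp_force'],o['ft_force'],o['time_s'])
E
```

```text
0.05432005622110474 [0.6109 0.0248 0.0441] [0.5366 0.0315 0.044 ] [0.5737 0.0282]
heading -0.11806589570536309 lat,lon -0.002614524940831771 0.12493226240924804
[ 0.5436 -0.2399  0.012 ] 0.04717748990097508 5.30454620718956 [0.6372 3.2338 6.4833] 7.275
```

```bash
python3 - <<'E'
from h import *
from plant import *
np.set_printoptions(precision=4,suppress=True)
u=np.array([.119,.993]);l=np.array([.993,-.119])
p=np.array([.5285,-.31])+.191*u+.0065*l
print(move_l([*p,.012],feed=.07,max_force=25))
gripper_to(.03,f_grip=24);hold(.4)
o=observe();print(o['eef_pos'],o['opening'],o['grasp_force'],o['ft_force'],o['time_s'])
t=snap('top');s=snap('scene')
c=np.hstack([cv2.resize(t.p[180:340,100:300],(400,320)),cv2.resize(s.p[100:260,280:480],(400,320))]);cv2.imwrite('pics/t3.png',c[:,:,::-1])
E
```

```text
False
[ 0.56   -0.1215  0.0135] 0.03712392640467128 26.016706824302673 [ 3.1056 -1.3004  6.692 ] 9.7917
```

View pics/t3.png

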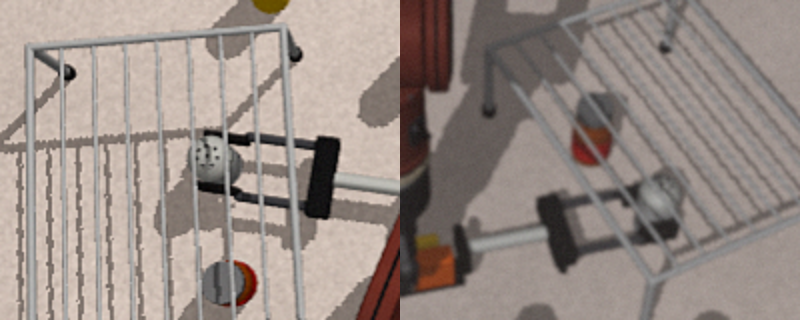

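The jaws are closed around the steel shaker: dome at (212,160), pads at about (205–240, 135 and 188) in the left crop. The jar is untouched at (230,283). Now I draw it out.

```bash
python3 - <<'E'
from h import *
from plant import *
np.set_printoptions(precision=4,suppress=True)
u=np.array([.119,.993])
e=np.array(observe()['eef_pos']);p=e[:2]-.192*u
print(move_l([*p,.0125],feed=.06,max_force=30));hold(.3)
o=observe();print(o['eef_pos'],o['opening'],o['grasp_force'],o['ft_force'],o['time_s'])
t=snap('top');cv2.imwrite('pics/t4.png',t.p[130:400,90:500,::-1])
P,_=t.pts(t.box(255,345,235,345));P=P[P[:,2]>.058];print('shaker',np.percentile(P,[2,50,98],axis=0),len(P))
E
```

```text
False
[ 0.5382 -0.3102  0.0134] 0.03669999258872992 25.488295555114746 [ 1.2409  7.5626 11.3055] 13.5417
shaker [[ 0.5456 -0.055   0.0618]
 [ 0.5644 -0.0345  0.071 ]
 [ 0.585  -0.0148  0.0768]] 410
```

View pics/t4.png

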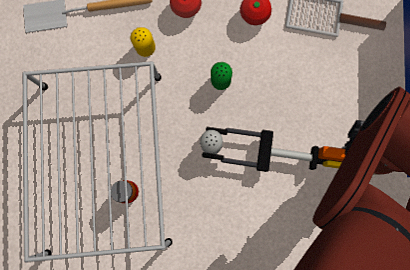

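The shaker is held in the jaws at (210,142), about 10 cm in front of the rack's edge. I release and retreat.

```bash
python3 - <<'E'
from h import *
from plant import *
np.set_printoptions(precision=4,suppress=True)
e=np.array(observe()['eef_pos'])
gripper_to(.047,f_grip=20);hold(.2);gripper_to(.08);hold(.3)
move_l([e[0],e[1],.17],feed=.1)
movep([.42,-.40,.25],ori(-.12));hold(.5)
t=snap('top');s=snap('scene')
c=np.hstack([t.p[130:400,90:490],s.p[100:370,150:550]]);cv2.imwrite('pics/t5.png',c[:,:,::-1])
P,_=t.pts(t.box(255,345,235,345));P=P[P[:,2]>.058];print('shaker',np.percentile(P,[2,50,98],axis=0),len(P))
print(observe()['time_s'])
E
```

```text
shaker [[ 0.5456 -0.055   0.0623]
 [ 0.5643 -0.0345  0.071 ]
 [ 0.5849 -0.0149  0.0768]] 411
17.8167
```

View pics/t5.png

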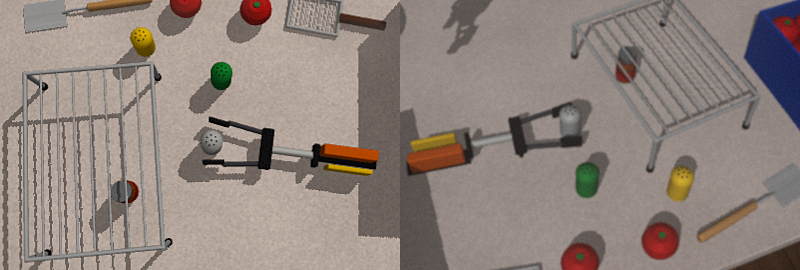

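The jaws are open, the shaker stands upright at (210,142), the reacher lies flat, the jar hasn't moved, and the arm is clear.

```bash
python3 -c "
from plant import *
print(job_done())"
```

```text
the job is handed in; nothing more can be done
None
```

I drew the steel shaker out with the reacher and handed the job in at about 18 s: it stands upright about 10 cm in front of the rack, with the jaws open, the reacher flat and the jar still in place under the rack. No verdict came back on hand-in.

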